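Load the bench vial reader and start it

ROBOT

A 6-joint arm with a two-finger parallel gripper is mounted at the origin on a cart in front of the work surface, level with it; the furniture and walls round the work are solid. World frame = base frame: x ahead of the robot, y to its left, z up, the work surface at z = 0. Lengths are in mm, angles in rad, forces in N, time in s.
With the tool pointing down it reaches from about 350 to 875 mm from the base axis. Payload 4.2 kg.
Tool frame: the origin (TCP) lies at the very end of the fingers, on their centre line; the grasp point (between the pads) lies 19 mm behind it; z points along the fingers, y is the line along which they close (so a half turn about z gives the same grasp; the last joint's range is limited). The gripper opens to 85 mm and grips with 20 to 120 N. Pads are 22 mm wide; open, the fingers measure 114 mm over their backs; the gripper's body (76 mm by 85 mm) begins 54 mm behind the grasp point. The pads swing forward as they close: fully open they stand 13 mm farther back than shut.
Start: joints at [-1.066, 0.385, 0.008, 0, -1.194, -0.259], TCP at [152.1, -606.189, 231.312] pointing down, gripper open.
Joint ranges: [-3.14, 3.14], [-1.21, 2.06], [-1.07, 1.41], [-3.16, 2.05], [-2.99, -0.16], [-3.1, 3.1]. Speed limits (rad/s): [2.79, 2.79, 3.14, 3.14, 3.14, 3.14].

INTERFACE

Orientations are given as a unit quaternion [x, y, z, w].
In Python, from bench import read_state, get_image, camera_model, job_done gives the robot as it stands.
- The arm moves only by the shell command python3 -m handwheel 'ROWS'. ROWS is JSON, a list of rows, each a list of 7 numbers: the shift along the tool's x, y, z in m, then the turn, a rotation vector about the tool's x, y, z in rad, then the gripper's target within -1 to 1 (fully open at 1, half-way at 0, shut at -1). In form: [[dx, dy, dz, wx, wy, wz, jaw], ...]. A call has 1 to 10 rows; each row is the pose to reach, as a shift and turn from the pose commanded when the call began, along the tool's axes at that moment; what a row does not reach only later rows make up. A row lasts 1/8 s, in which the tool goes at most 62.5 mm and 10.7 degrees, less where a joint would pass 70% of its speed; a pose out of reach is approached as far as the arm can. A call with a gripper value outside its range is refused whole. The fingers move at their own pace and stop on an object; the grip force is fixed at half the most. Time passes only in rows, so rows that repeat a pose let the fingers close. It gives the time, the measured TCP pose, the force, the opening and the grip force at its end, in the units of the state.
- read_state(): the state, without advancing time (a new reading comes with each control period).
- get_image(name): name is "side" or "top" or "wrist"; returns (picture, depth): 400x640x3 uint8, blue, green, red; 400x640 float32, mm along the optical axis (not along the pixel's ray), 0 where there is no reading.
- camera_model(name): a dict with "K" (3x3 intrinsics, pixels), "rvec" (rotation vector, rad) and "tvec" (3), from world to camera coordinates, as OpenCV has them; the wrist camera has in their place "hand_eye" (4x4, takes a point from camera to tool coordinates, whose origin is the TCP and whose axes are the flange's). Camera axes: x right, y down, z forward; pixel columns grow to the right and rows downward; lengths in mm; the calibration is good to about 2 mm. A picture is of the moment at which its call begins: read the wrist's pose just before it. camera_model takes no time and is no camera call.
- job_done(): hands the job in; it is judged then, once.
The state is a dict: "clock": time; "joints": joint angles; "joint_vel": joint speeds; "joint_efforts": joint torques, N m; "position": TCP position; "ee_rot": TCP orientation; "contact_force": force on the tool from outside, world axes, zero at the start; "wrist_torque": the same for the moment, N m; "gripper_width": finger opening in mm; "grasp_force": force on a finger pad.
Only numpy, scipy, OpenCV 4.12 (cv2) and the standard library are available. Lean on these libraries where they do the work, as an engineer would, in place of code of your own. Each camera call takes 0.05 s, during which the arm holds its last target. There are 200 camera calls.

TASK

Load the vial reader: with your fingertips push the upright plate at the front of its sprung tray until the tray is past its stop pin, then let go so that the tray springs back and stays latched against the pin. Once it is latched, press the green start key on top of the reader and let it come back up. Only push and press: leave the vial block sitting in its seat on the tray, do not lift or carry anything, not even the stop pin's knob, and do not disturb the beaker, timer and roll of tape beside the reader.

Things in the scene. Friction and masses are not known exactly. Their poses are not given: they have to be found in the camera images.
- reader: White and grey bench vial reader, fixed: a hood 168 mm wide (y), 86 mm deep (x), 80 mm high, open at the front, on a base plate 10 mm high that reaches 75 mm out in front of the hood. Origin at bench height under the middle of the hood's front face; x points level into the hood (away from the robot, yaw within 0.28 rad of the robot's x), y to its left, z up.
- tray (a joint): Travel of the aluminium tray into the hood along the reader's +x, m: 0 = out (at the start), 0.072 = inner end stop. A spring drives it out: 4 N at 0, 9 N at 0.050, 11 N at 0.072, plus 25 N per m/s damping and 1 to 3 N from the pin at 0.03 to 0.05. Pushed beyond 0.054 the pin drops behind its steel catch; let go, it returns to 0.050 and stays latched. Let go before 0.050 it returns to 0.
- tray_push (a point): Middle of the front face of the upright finger plate at the tray's front (black rubber pad on aluminium), 37 mm above the bench; plate 64 mm wide, from 13 to 60 mm above the bench, facing the reader's -x, 92 mm in front of the hood when the tray is out. Moves with the tray; to be pushed along the reader's +x. Axes as the reader's.
- tray_seat (a point): Centre of the seat on the tray's deck on which the vial block sits, 17 mm above the bench, between blue rims 8 mm high; moves with the tray. Axes as the reader's.
- stop_pin (a joint): Lift of the sprung upright stop pin (black knurled knob in an aluminium bracket at the left of the tray, just in front of the hood, knob top 74 mm above the bench), m: 0 = down, about 0.008 while the tray's catch passes under it. It works by itself and need not be touched.
- start_key (a joint): Travel of the green start key in m: 0 = up, 0.006 = fully down; its spring takes 1.5 N at first and 5 N fully down. 0.004 or more counts as pressed.
- start_key_top (a point): Centre of the top face of the round green start key (26 mm across, in a grey collar 42 mm across) on the hood's roof, 102 mm above the bench when up, 50 mm behind the hood's front face and 50 mm to the right of its middle. It is pressed straight down.
- vial_block: Aluminium block with capped 2 ml vials, 48 x 112 x 38 mm with the vials, loose in the seat of the tray, its long side across the tray; rides with it. Origin at the centre of its underside, z up.
- timer: White bench timer, 31 x 64 x 58 mm, standing beside the reader; origin under its centre.
- beaker: Clear 50 ml beaker, 46 mm across and 60 mm high, beside the reader; origin under its centre.
- tape_2: Roll of black tape lying flat, 64 mm across and 19 mm high, beside the reader; origin under its centre.
Not all that is in view belongs to the job. Leave any purple look-alike of the vial_block alone. Several things have the shape of the tape_2; the one meant has the colours described above.

How it is judged (in metres and radians):
On the way, in this order (a step that is already met when the one before it is completed fails the run):
1. the tray has been pushed past its stop pin (value of joint tray above 0.054 m).
2. let go, the tray has come back and stands latched against the pin (value of joint tray between 0.046 and 0.053 m and value of joint stop_pin below 0.003 m and contact force between the fingers and reader below 0.3 N and value of joint tray below 0.0525 m), for 0.3 s.
3. the start key is pressed with the tray latched (value of joint start_key above 0.004 m and value of joint tray between 0.046 and 0.053 m and value of joint stop_pin below 0.003 m).
At the end, for the whole second after the job is handed in: The tray stands latched at mid travel (0.046 to 0.053 m), stop pin down (under 3 mm), start key back up (under 1.5 mm), vial block at rest in its seat (within 7 mm sideways, 6 mm in height, 0.12 rad); beaker, timer and tape upright (0.15 rad) where they were (20 mm) (value of joint tray between 0.046 and 0.053 m and value of joint stop_pin below 0.003 m and value of joint start_key below 0.0015 m and not (z of vial_block in the frame of tray_seat above 0.006 m or x of vial_block in the frame of tray_seat above 0.007 m or x of vial_block in the frame of tray_seat below -0.007 m or y of vial_block in the frame of tray_seat above 0.007 m or y of vial_block in the frame of tray_seat below -0.007 m or angle between vial_block's own z axis and vertical above 0.12 rad) and linear speed of vial_block below 0.02 m/s and angle between each of timer, beaker, tape_2's own z axis and vertical below 0.15 rad and distance of each of timer, beaker, tape_2 from where it was at the start of the episode below 0.02 m); the robot touches nothing.
It fails at once if the vial block is lifted, tipped or knocked out of its seat on the tray (z of vial_block in the frame of tray_seat above 0.006 m or x of vial_block in the frame of tray_seat above 0.007 m or x of vial_block in the frame of tray_seat below -0.007 m or y of vial_block in the frame of tray_seat above 0.007 m or y of vial_block in the frame of tray_seat below -0.007 m or angle between vial_block's own z axis and vertical above 0.12 rad).
It fails at once if the start key is pressed while the tray is not latched (value of joint start_key above 0.004 m and not (value of joint tray between 0.046 and 0.053 m and value of joint stop_pin below 0.003 m)).
It fails at once if the stop pin is lifted by its knob (value of joint stop_pin above 0.0115 m).
It fails at once if the beaker, timer or tape is pushed, lifted or knocked over (distance of any of timer, beaker, tape_2 from where it was at the start of the episode above 0.02 m).
It also fails if it takes over 38 s, if anything falls off the work surface, if the arm or the gripper's body presses on something with over 40 N, if the wrist force passes 120 N, or if a joint passes its speed limit or range.

## Working session

There is one attempt and no reset: what is moved stays moved. The work goes in short steps, Python scripts to look and compute and a shell command to move; the robot and the scene stay as the last step left them, time stands still between calls to the robot, and variables do not carry over. Pictures are saved under pics/ and viewed, at most 10 in all, crops included, and the job is handed in when it is done.

```bash
mkdir -p pics
cat > h.py <<'E'
import numpy as np, cv2
from bench import *
from scipy.spatial.transform import Rotation as R
def cam(name):
    m=camera_model(name); K=np.array(m["K"],float)
    if "rvec" in m:
        Rm=cv2.Rodrigues(np.array(m["rvec"],float))[0]; t=np.array(m["tvec"],float).ravel()
        return K,Rm.T,-Rm.T@t
    s=read_state(); H=np.array(m["hand_eye"],float); Rt=R.from_quat(s["ee_rot"]).as_matrix()
    return K,Rt@H[:3,:3],Rt@H[:3,3]+np.array(s["position"])
def onplane(c,u,v,z):
    K,Rw,o=c; d=Rw@np.linalg.inv(K)@np.array([u,v,1.]); return o+d*(z-o[2])/d[2]
def atdepth(c,u,v,D):
    K,Rw,o=c; return o+Rw@(np.linalg.inv(K)@np.array([u,v,1.])*D)
def cloud(c,D):
    v,u=np.mgrid[0:D.shape[0],0:D.shape[1]]; K,Rw,o=c
    p=np.stack([(u-K[0,2])/K[0,0]*D,(v-K[1,2])/K[1,1]*D,D],-1)
    return p@Rw.T+o
E
python3 - <<'E'
from h import *
for n in ("top","side"):
    c=cam(n); im,D=get_image(n); cv2.imwrite(f"pics/{n}0.png",im); np.savez(f"{n}0.npz",im=im,D=D)
    print(n,c[2].round(),c[1][:,2].round(2))
s=read_state(); print(s)
E
```

```text
top [474. -46. 961.] [ 0.13  0.03 -0.99]
side [133. 641. 412.] [ 0.5  -0.77 -0.39]
{'clock': 0.1, 'joints': array([-1.06640418e+00,  3.85482772e-01,  6.78041719e-03, -4.21510614e-04,
       -1.19400258e+00, -2.58596977e-01]), 'joint_vel': array([ 0.00155439, -0.00041841,  0.00328817,  0.00417594,  0.00019932,
       -0.00014004]), 'joint_efforts': array([-4.53822213e-04, -3.93319380e+01,  1.88929707e+01,  4.19798836e+00,
       -2.60386943e-03,  2.65703470e-06]), 'position': array([ 151.96842977, -605.71442402,  230.33811116]), 'ee_rot': array([-1.22511242e-01,  9.92466648e-01,  9.58631750e-04, -1.73481437e-04]), 'contact_force': array([-0.67957743, -0.49397866,  2.13276288]), 'wrist_torque': array([-0.04383015, -0.06099933, -0.01035376]), 'grasp_force': 0.0, 'gripper_width': 85.68911794290374}
```

View pics/top0.png

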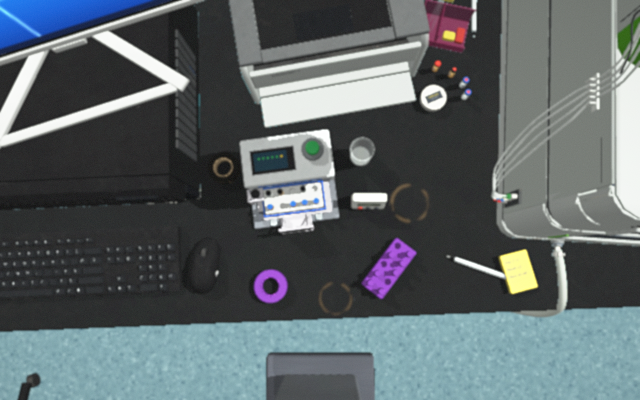

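View pics/side0.png

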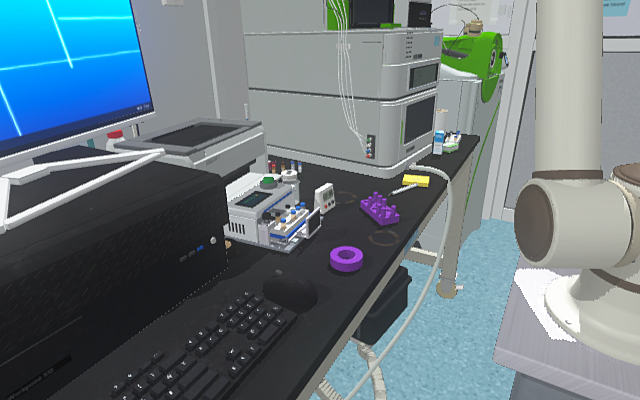

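The top view shows the reader at (290,180), its green key at (312,148), the vial block at (295,203) and the finger plate at about (296,226). The beaker is at (362,150), the timer at (369,200) and the black tape at (222,167). Possible mix-ups are the purple block (389,268), the purple tape (270,286) and the rings at (409,203) and (336,298); I'll leave all of these alone. The only green round key is the one at (312,148).

Run:
```python
from h import *
z=np.load("top0.npz"); im,D=z["im"],z["D"]; c=cam("top")
hsv=cv2.cvtColor(im,cv2.COLOR_BGR2HSV)
m=cv2.inRange(hsv,(45,90,40),(85,255,255)); m[:, :285]=0; m[:,340:]=0; m[:120]=0; m[170:]=0
n,l,st,ce=cv2.connectedComponentsWithStats(m); i=1+np.argmax(st[1:,4]); print("key px",ce[i],st[i])
print("key",onplane(c,*ce[i],102).round(1))
P=cloud(c,D); 
# hood roof
roi=np.zeros(D.shape,bool); roi[120:240,230:345]=1
r=roi&(abs(P[...,2]-80)<6)&(D>0)
n,l,st,ce=cv2.connectedComponentsWithStats(r.astype(np.uint8)); i=1+np.argmax(st[1:,4])
q=P[l==i]; print("roof z",np.median(q[:,2]),len(q)); rr=cv2.minAreaRect(q[:,:2].astype(np.float32)); print(rr,cv2.boxPoints(rr).round(1))
for nm,(u,v) in dict(beaker=(362,150),timer=(369,200),tape=(222,167)).items(): print(nm,onplane(c,u,v,0).round(),P[v,u].round())
r=roi&(P[...,2]>45)&(P[...,2]<70); r[:212]=0; ys,xs=np.nonzero(r); 
for a in P[r][::6].round(): print(a,end=" ")
cr=im[115:245,200:390]; cv2.imwrite("pics/crop.png",cv2.resize(cr,None,fx=4,fy=4,interpolation=cv2.INTER_CUBIC))
sr=np.load("side0.npz")["im"][160:260,210:345]; cv2.imwrite("pics/crops.png",cv2.resize(sr,None,fx=5,fy=5,interpolation=cv2.INTER_CUBIC))
```

```text
key px [311.91025641 147.41666667] [305 141  14  14 156]
key [679.6 -11.6 102. ]
roof z 80.3303619992364 3871
((665.4365234375, 37.04325866699219), (91.46829223632812, 168.1125030517578), 6.860229969024658) [[610.  115. ]
 [630.1 -51.9]
 [720.9 -40.9]
 [700.8 126. ]]
beaker [ 697. -109.    0.] [ 697. -108.    1.]
timer [ 596. -121.    0.] [ 588. -116.   56.]
tape [666. 175.   0.] [666. 175.  -1.]
[542.   2.  58.] [542.  -9.  58.] [540.   5.  62.] [540.  -6.  61.] [539.  24.  58.] [539.  13.  60.] [539.   2.  60.] [539.  -9.  56.] [537.  35.  61.] [537.  24.  63.] [537.  13.  60.] [537.   2.  54.] [535.  50.  60.] [535.  39.  61.] [535.  26.  57.] [535.  15.  54.] [533.  52.  60.] [533.  41.  61.] [534.  30.  55.] [531.  52.  63.] [532.  41.  57.]
```

View pics/crop.png

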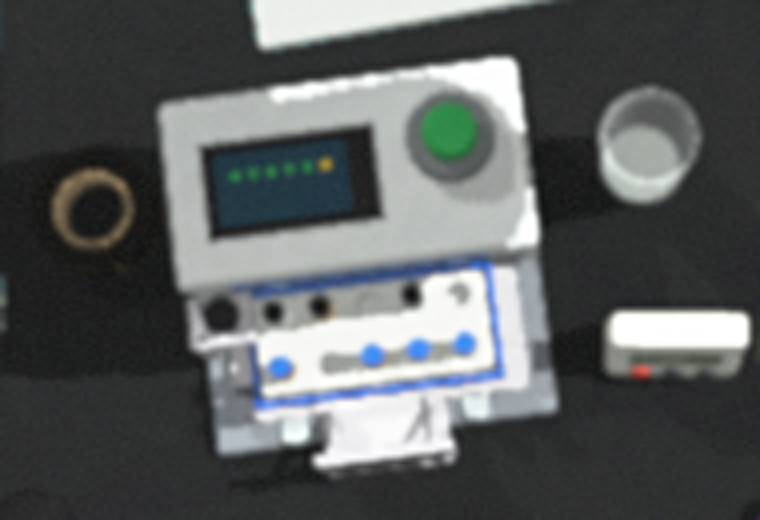

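View pics/crops.png

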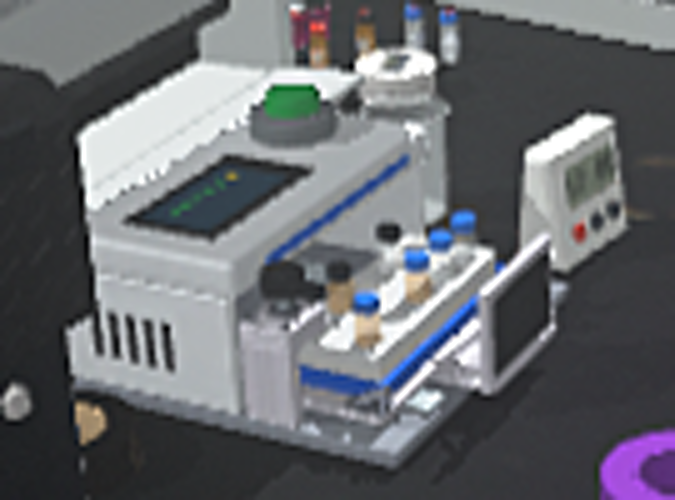

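The reader's yaw is about +0.12 rad and its origin is about (624, 32). That puts the key at (679.6, -11.6) and the plate face at about (533, 21). I'll move in high with the gripper shut.

```bash
python3 -m handwheel '[[-0.02,0.02,0,0,0,0.0,-1],[-0.06,0.065,0,0,0,0.02,-1],[-0.1,0.108,0,0,0,0.04,-1],[-0.14,0.152,0,0,0,0.06,-1],[-0.18,0.195,0,0,0,0.08,-1],[-0.22,0.238,0,0,0,0.1,-1],[-0.26,0.281,0,0,0,0.125,-1],[-0.3,0.325,0,0,0,0.125,-1],[-0.34,0.368,0,0,0,0.125,-1],[-0.38,0.41,0,0,0,0.125,-1]]'
python3 - <<'E'
from h import *
s=read_state(); Rt=R.from_quat(s["ee_rot"]).as_matrix(); print(s["position"],Rt[:,0],s["joints"],s["clock"])
print((Rt.T@(np.array([485,15.,230])-s["position"])).round(1))
E
```

```text
clock: 1.35
position: [421.2, -114.1, 231.4]
ee_rot: [-0.061, 0.998, 0.0, 0.0]
contact_force: [1.3, -1.0, 0.4]
gripper_width: -0.0
grasp_force: 0.0
[ 421.2450958  -114.12195245  231.35327111] [-9.92663306e-01 -1.20911146e-01 -2.34038301e-04] [ 1.10259388e-01  5.72335355e-02 -4.24727162e-01 -7.15349297e-05
 -1.08860227e+00 -1.55981483e+00] 1.35
[-78.9 120.5   1.4]
```

```bash
python3 -m handwheel '[[-0.03,0.04,0,0,0,0,-1],[-0.06,0.085,0,0,0,0,-1],[-0.079,0.12,0,0,0,0,-1],[-0.079,0.12,0,0,0,0,-1],[-0.079,0.12,0,0,0,0,-1]]'
python3 - <<'E'
from h import *
c=cam("wrist"); im,D=get_image("wrist"); s=read_state(); cv2.imwrite("pics/w1.png",im); np.savez("w1.npz",im=im,D=D)
P=cloud(c,D); print(s["position"],c[2].round(),c[1][:,2].round(2))
r=(abs(P[...,2]-80)<4)&(P[...,0]>550)&(P[...,0]<800)&(abs(P[...,1]-30)<130); q=P[r][:,:2].astype(np.float32)
print(len(q)); 
if len(q)>50: print(cv2.minAreaRect(q),cv2.boxPoints(cv2.minAreaRect(q)).round(1))
m=cv2.inRange(cv2.cvtColor(im,cv2.COLOR_BGR2HSV),(45,90,40),(85,255,255))
n,l,st,ce=cv2.connectedComponentsWithStats(m)
for i in range(1,n):
    if st[i,4]>60: print("green",ce[i],st[i],onplane(c,*ce[i],102).round(1))
r=(P[...,2]>40)&(P[...,2]<57)&(P[...,0]>515)&(P[...,0]<545)&(abs(P[...,1]-20)<45); q=P[r]; print("plate",len(q), q.mean(0) if len(q) else 0, q.min(0) if len(q) else 0,q.max(0) if len(q) else 0)
if len(q)>20: print(np.polyfit(q[:,1],q[:,0],1))
E
```

```text
clock: 1.98
position: [484.3, 12.5, 230.8]
ee_rot: [-0.06, 0.998, -0.0, -0.001]
contact_force: [-0.3, 0.4, -0.0]
gripper_width: 0.1
grasp_force: 0.0
[484.28610287  12.01789816 231.02316509] [406.   2. 375.] [ 0.3   0.04 -0.95]
285
((637.9968872070312, 54.2966194152832), (34.43203353881836, 120.61209106445312), 60.714988708496094) [[577.   68.8]
 [682.2   9.8]
 [699.   39.8]
 [593.8  98.8]]
plate 290 [533.43618583  20.68541073  49.03254671] [529.71612443 -10.09689197  40.05411106] [538.97558728  53.05303908  56.97191943]
[-1.20402147e-01  5.35926754e+02]
```

View pics/w1.png

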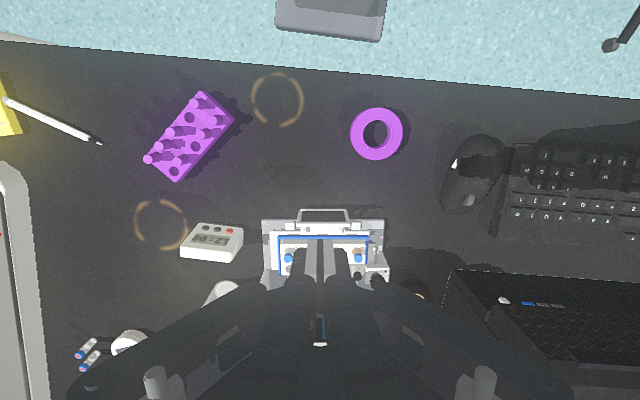

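The wrist view shows the plate at (325,215), centred in front of the fingers. Its measured face is at x=533.4, y=20.7, with yaw 0.12. Now I'll lower the fingers in front of it.

```bash
python3 -m handwheel '[[0,0.003,0.04,0,0,0,-1],[0,0.003,0.09,0,0,0,-1],[0,0.003,0.14,0,0,0,-1],[0,0.003,0.18,0,0,0,-1],[0,0.003,0.193,0,0,0,-1],[0,0.003,0.193,0,0,0,-1],[0,0.003,0.193,0,0,0,-1]]'
python3 -m handwheel '[[-0.01,0,0,0,0,0,-1],[-0.02,0,0,0,0,0,-1],[-0.026,0,0,0,0,0,-1],[-0.03,0,0,0,0,0,-1],[-0.03,0,0,0,0,0,-1]]'
```

```text
clock: 2.9
position: [485.8, 15.8, 39.9]
ee_rot: [-0.06, 0.998, 0.0, 0.002]
contact_force: [0.6, -0.1, 0.9]
gripper_width: 0.4
grasp_force: 0.0
clock: 3.52
position: [514.5, 19.2, 38.2]
ee_rot: [-0.06, 0.998, -0.0, -0.0]
contact_force: [-0.8, -0.4, -0.8]
gripper_width: -0.2
grasp_force: 0.0
```

```bash
python3 -m handwheel '[[-0.004,0,0,0,0,0,-1],[-0.008,0,0,0,0,0,-1],[-0.012,0,0,0,0,0,-1],[-0.016,0,0,0,0,0,-1],[-0.02,0,0,0,0,0,-1],[-0.02,0,0,0,0,0,-1]]'
python3 - <<'E'
from h import *
c=cam("top"); im,D=get_image("top"); P=cloud(c,D)
r=(P[...,2]>40)&(P[...,2]<66)&(P[...,0]>515)&(P[...,0]<580); u=(P[...,1]+0.12*(P[...,0]-533))
for a,b in((-14,0),(36,54)):
    q=P[r&(u>a)&(u<b)]; x=q@[.993,.12,0]; print(len(q),np.percentile(x,[0,10,50,90]) if len(q) else 0)
print("ref face", np.dot([533.4,20.7],[.993,.12]))
E
```

```text
clock: 4.28
position: [532.5, 21.2, 37.9]
ee_rot: [-0.06, 0.998, -0.0, -0.002]
contact_force: [-5.5, 0.2, 2.8]
gripper_width: -0.4
grasp_force: 2.6
0 0
0 0
ref face 532.1502
```

```bash
python3 -m handwheel '[[-0.005,0,0,0,0,0,-1],[-0.01,0,0,0,0,0,-1],[-0.015,0,0,0,0,0,-1],[-0.02,0,0,0,0,0,-1],[-0.025,0,0,0,0,0,-1],[-0.03,0,0,0,0,0,-1],[-0.035,0,0,0,0,0,-1],[-0.04,0,0,0,0,0,-1],[-0.045,0,0,0,0,0,-1],[-0.048,0,0,0,0,0,-1]]'
python3 -m handwheel '[[-0.003,0,0,0,0,0,-1],[-0.004,0,0,0,0,0,-1],[-0.004,0,0,0,0,0,-1]]'
```

```text
clock: 5.58
position: [577.7, 26.5, 37.7]
ee_rot: [-0.06, 0.998, -0.001, -0.005]
contact_force: [-11.4, 0.1, 7.8]
gripper_width: 0.4
grasp_force: 5.2
clock: 5.95
position: [581.7, 26.9, 37.7]
ee_rot: [-0.06, 0.998, -0.001, -0.004]
contact_force: [-9.5, 0.8, 6.9]
gripper_width: 0.1
grasp_force: 4.9
```

Run:
```python
from h import *
for n in("side",):
    im,D=get_image(n); cv2.imwrite("pics/s2.png",cv2.resize(im[150:270,200:350],None,fx=5,fy=5,interpolation=cv2.INTER_CUBIC))
```

```text
(no output)
```

View pics/s2.png

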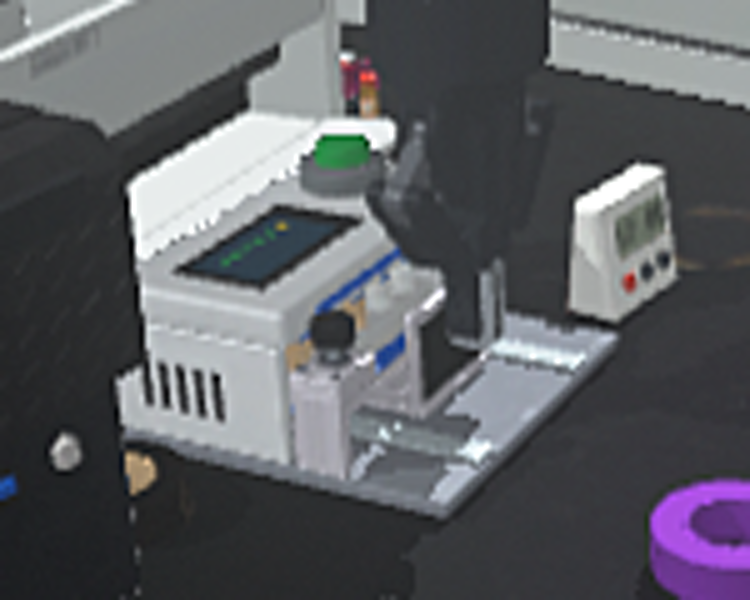

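The tray is deep in the hood and the fingers are clear of everything else. I'll push a few more mm for margin, then release slowly.

```bash
python3 -m handwheel '[[-0.003,0,0,0,0,0,-1],[-0.005,0,0,0,0,0,-1],[-0.005,0,0,0,0,0,-1]]'
python3 -m handwheel '[[0.004,0,0,0,0,0,-1],[0.008,0,0,0,0,0,-1],[0.012,0,0,0,0,0,-1],[0.016,0,0,0,0,0,-1],[0.022,0,0,0,0,0,-1],[0.03,0,0,0,0,0,-1],[0.038,0,0,0,0,0,-1],[0.038,0,0,0,0,0,-1]]'
python3 - <<'E'
from h import *
im,D=get_image("side"); cv2.imwrite("pics/s3.png",cv2.resize(im[150:270,200:350],None,fx=5,fy=5,interpolation=cv2.INTER_CUBIC))
E
```

```text
clock: 6.38
position: [586.5, 27.5, 37.7]
ee_rot: [-0.06, 0.998, -0.001, -0.005]
contact_force: [-10.0, 1.7, 6.4]
gripper_width: -0.1
grasp_force: 5.1
clock: 7.38
position: [552.6, 23.8, 38.4]
ee_rot: [-0.06, 0.998, 0.0, 0.0]
contact_force: [-0.2, -0.1, 0.4]
gripper_width: 0.3
grasp_force: 0.0
```

View pics/s3.png

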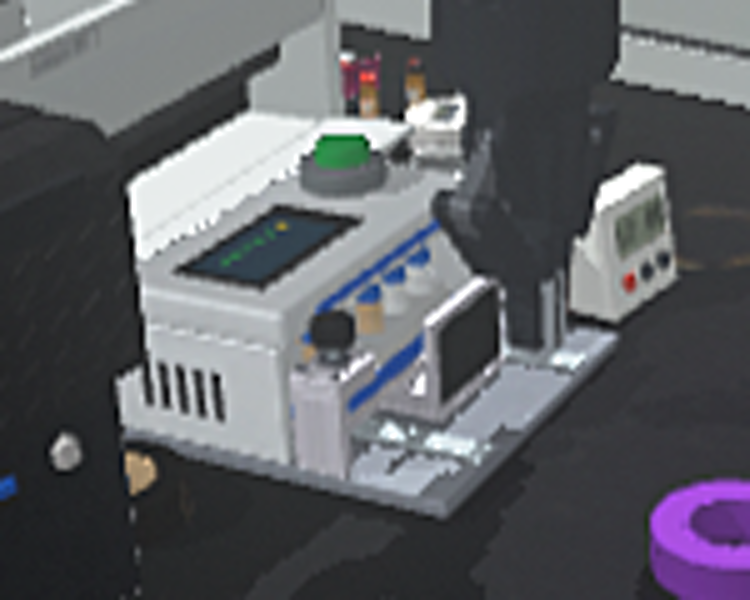

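The tray is latched: the plate stands clear of the retracted fingers at about (465,345) in the crop, and the block is upright under the hood. I'll rise, and check what is tall behind the key.

```bash
python3 -m handwheel '[[0,0,-0.04,0,0,0,-1],[0,0,-0.09,0,0,0,-1],[0,0,-0.132,0,0,0,-1],[0,0,-0.132,0,0,0,-1],[0,0,-0.132,0,0,0,-1]]'
python3 - <<'E'
from h import *
z=np.load("top0.npz"); P=cloud(cam("top"),z["D"]); q=P[60:125,262:400].reshape(-1,3); q=q[(q[:,2]>10)&(q[:,2]<700)]
for x0 in range(720,860,20):
    k=q[(q[:,0]>x0)&(q[:,0]<x0+20)&(abs(q[:,1]+11)<60)]; print(x0,len(k),k[:,2].max().round() if len(k) else 0)
s=read_state(); Rt=R.from_quat(s["ee_rot"]).as_matrix(); print((Rt.T@(np.array([679.6,-11.6,125])-s["position"])).round(1),s["joints"].round(2))
c=cam("top"); im,D=get_image("top"); m=cv2.inRange(cv2.cvtColor(im,cv2.COLOR_BGR2HSV),(45,90,40),(85,255,255)); m[:, :285]=0; m[:,340:]=0; m[:120]=0; m[170:]=0
n,l,st,ce=cv2.connectedComponentsWithStats(m); 
if n>1: i=1+np.argmax(st[1:,4]); print(st[i],onplane(c,*ce[i],102))
E
```

```text
clock: 8.05
position: [552.7, 23.9, 169.9]
ee_rot: [-0.06, 0.998, 0.0, -0.0]
contact_force: [-0.6, -0.3, -0.5]
gripper_width: 0.3
grasp_force: 0.0
720 0 0
740 142 31.0
760 551 33.0
780 576 31.0
800 1362 173.0
820 808 152.0
840 207 77.0
[-121.7  -50.5   44.8] [ 0.34  0.32 -0.26 -0.   -1.   -1.79]
[305 141  14  14 157] [679.60352753 -11.51933944 102.        ]
```

```bash
python3 -m handwheel '[[-0.03,-0.012,0,0,0,0,-1],[-0.07,-0.029,0,0,0,0,-1],[-0.11,-0.045,0,0,0,0,-1],[-0.122,-0.0505,0,0,0,0,-1],[-0.122,-0.0505,0.02,0,0,0,-1],[-0.122,-0.0505,0.045,0,0,0,-1],[-0.122,-0.0505,0.055,0,0,0,-1],[-0.122,-0.0505,0.06,0,0,0,-1],[-0.122,-0.0505,0.06,0,0,0,-1]]'
```

```text
clock: 9.22
position: [680.3, -11.4, 110.6]
ee_rot: [-0.061, 0.998, -0.0, 0.0]
contact_force: [-0.8, -0.7, 0.5]
gripper_width: 0.1
grasp_force: 0.0
```

Run:
```python
from h import *
im,D=get_image("side"); cv2.imwrite("pics/s4.png",cv2.resize(im[120:270,200:350],None,fx=4,fy=4,interpolation=cv2.INTER_CUBIC))
```

```text
(no output)
```

View pics/s4.png

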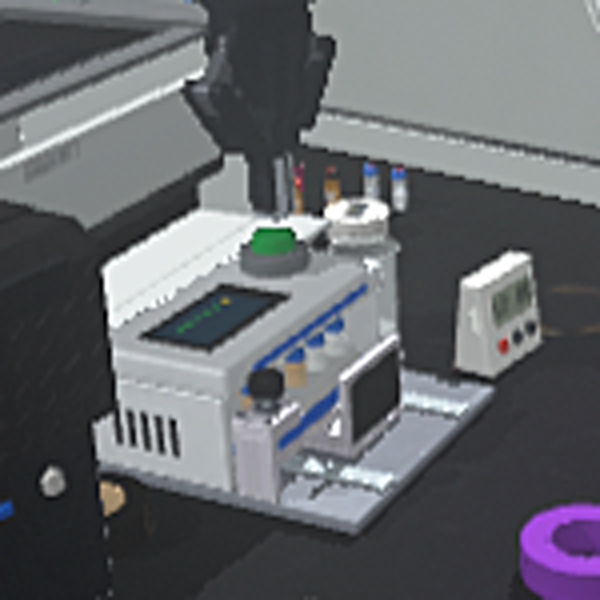

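The fingertips are right above the green key at (275,240), and the tray is still latched. Pressing now.

```bash
python3 -m handwheel '[[0,0,0.005,0,0,0,-1],[0,0,0.008,0,0,0,-1],[0,0,0.01,0,0,0,-1],[0,0,0.012,0,0,0,-1],[0,0,0.014,0,0,0,-1],[0,0,0.014,0,0,0,-1],[0,0,0.014,0,0,0,-1]]'
```

```text
clock: 10.15
position: [680.2, -11.5, 96.7]
ee_rot: [-0.06, 0.998, -0.0, 0.0]
contact_force: [-2.2, 0.6, 4.8]
gripper_width: -0.0
grasp_force: 2.2
```

```bash
python3 -m handwheel '[[0,0,0.001,0,0,0,-1],[0,0,0.002,0,0,0,-1],[0,0,0.002,0,0,0,-1]]'
python3 -m handwheel '[[0,0,-0.005,0,0,0,-1],[0,0,-0.01,0,0,0,-1],[0,0,-0.04,0,0,0,-1],[0,0,-0.08,0,0,0,-1],[0.05,0,-0.1,0,0,0,-1],[0.1,0.0,-0.1,0,0,0,-1],[0.15,0,-0.1,0,0,0,-1],[0.15,0,-0.1,0,0,0,-1],[0.15,0,-0.1,0,0,0,-1]]'
python3 - <<'E'
from h import *
im,D=get_image("side"); cv2.imwrite("pics/s5.png",cv2.resize(im[120:270,200:350],None,fx=4,fy=4,interpolation=cv2.INTER_CUBIC))
E
```

```text
clock: 10.52
position: [680.3, -11.6, 96.1]
ee_rot: [-0.061, 0.998, -0.0, 0.0]
contact_force: [-4.4, 2.6, 10.0]
gripper_width: -0.2
grasp_force: 5.1
clock: 11.65
position: [532.0, -29.6, 194.5]
ee_rot: [-0.06, 0.998, 0.0, 0.001]
contact_force: [1.3, -0.4, -1.0]
gripper_width: 0.3
grasp_force: 0.0
```

View pics/s5.png

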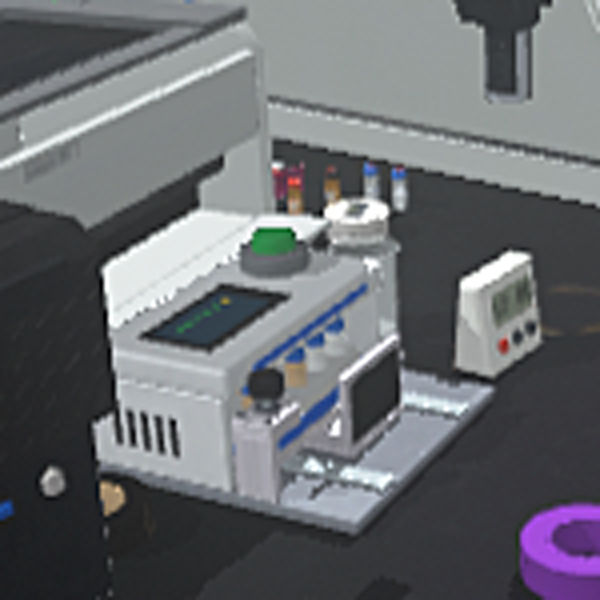

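The key bottomed out at 10 N and has come back up at (275,240). The tray is latched, nothing else has moved, and the arm is clear, so I'm handing it in.

```bash
python3 -c "
from bench import *
print(job_done())"
```

```text
the job is handed in; nothing more can be done
None
```

I pushed the tray past its pin and let it spring back. It looks latched in the side view. I then pressed the start key to its stop, it came back up, and I handed the job in at about 12 s; the hand-in returned no verdict.

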